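# Line the bottles up by height in the bench tray

## Robot

A 6-joint arm with a two-finger parallel gripper is mounted at the origin on a cart in front of the work surface, level with it; the furniture and walls round the work are solid. World frame = base frame: x ahead of the robot, y to its left, z up, the work surface at z = 0. Lengths are in mm, angles in rad, forces in N, time in s.
With the tool pointing down it reaches from about 325 to 875 mm from the base axis. Payload 4.4 kg.
Tool frame: the origin (TCP) lies on the centre line of the jaws, within the pads' length; the fingertips stand ahead of it and the grasp point (between the pads) lies 6 mm ahead of it (ctrl.tcp_to_tips is the z of the fingertips in the tool frame, in mm); z points along the fingers, y is the direction in which the jaws open and shut (so a half turn about z gives the same grasp; the last joint's range is limited). The gripper opens to 85 mm and grips with 20 to 120 N. Pads are 22 mm wide; open, the fingers measure 114 mm over their backs; the gripper's body (76 mm by 85 mm) begins 54 mm behind the grasp point. The pads swing forward as they close: fully open they stand 13 mm farther back than shut.
Start: joints at [0.965, 0.207, 1.542, -0, 1.393, -0.15], TCP at [253.113, 516.296, 256.282] pointing down, gripper open.
Joint ranges: [-2.73, 2.73], [-0.86, 2.22], [0.23, 2.46], [-1.11, 4.25], [0.08, 2.63], [-2.82, 2.82]. Speed limits (rad/s): [2.79, 2.79, 3.14, 3.14, 3.14, 3.14].

## Interface

Orientations are given as a 3x3 rotation matrix whose columns are the frame's x, y, z axes.
In Python, from plant import ctrl, sensors, optics gives the robot as it stands. Calls block until the motion is done:
- ctrl.move_ptp(position, orientation): joint-space move of the TCP to a pose.
- ctrl.move_l(position, rot=None, vel=150, threshold=None): straight line of the TCP; rot=None keeps the orientation; vel is the mean speed in mm/s. With threshold (N) it stops when the force on the tool has changed by that much, and returns True; else False.
- ctrl.set_joints(angles): joint-space move.
- ctrl.gripper_to(opening, force=None): finger opening in mm; force is the grip in N (None keeps the last); returns when the fingers have stopped.
- ctrl.hold(seconds).
- ctrl.solve_ik(position, orientation): joint angles nearest the present ones, or None.
- sensors.read_state(): the state.
- optics.grab_frame(name): name is "side" or "top"; returns (picture, depth): 480x640x3 uint8, red, green, blue; 480x640 float32, mm along the optical axis (not along the pixel's ray), 0 where there is no reading.
- optics.camera_params(name): a dict with "mtx" (3x3 intrinsics, pixels), "k1" (the pictures are not rectified: a ray, as slopes to the right and down, at radius r is drawn at 1 + k1 r^2 times it, then the intrinsics apply), "R" (3x3) and "t" (3): a world point X has camera coordinates R X + t. Camera axes: x right, y down, z forward; pixel columns grow to the right and rows downward; lengths in mm; the calibration is good to about 2 mm. A picture is of the moment at which its call begins. camera_params takes no time and is no camera call.
A pose or a line that the arm cannot do raises ctrl.MotionError and nothing moves.
- ctrl.finish_job(): hands the job in, once; it reports no verdict.
The state is a dict: "t": time; "q": joint angles; "qvel": joint speeds; "tau": joint torques, N m; "eef_pos": TCP position; "eef_rot": TCP orientation; "force": force on the tool from outside, world axes, zero at the start; "wrist_torque": the same for the moment, N m; "grip_width": finger opening in mm.
Only numpy, scipy, OpenCV 4.12 (cv2) and the standard library are available. Lean on these libraries where they do the work, as an engineer would, in place of code of your own. Each camera call takes 0.05 s, during which the arm holds its last target.

## Task

Stand the four loose bottles (three white ones with black caps and the small clear one with the red cap) in the aluminium tray in order of height: the tallest next to the tall end plate, then each shorter one in turn, the shortest next to the low end plate. Each stands upright, centred on its own round mark.

Things in the scene. Friction and masses are not known exactly. Their poses are not given: they have to be found in the camera images.
- bottle_large: white plastic bottle with a black ribbed screw cap, the largest of three alike: 167 mm tall, body 69 mm across; the cap is round, 50 mm across at its top and 58 mm at its wider lower rim, which reaches from 138 to 150 mm above the underside. Loose, 0.35 kg before a hidden change of mass. Origin: centre of the underside; z up along the bottle's axis
- bottle_medium: white plastic bottle with a black ribbed screw cap, the middle one of three alike: 143 mm tall, body 66 mm across; the cap is round, 46 mm across at its top and 54 mm at its wider lower rim, which reaches from 118 to 130 mm above the underside. Loose, 0.3 kg before a hidden change of mass. Origin: centre of the underside; z up along the bottle's axis
- bottle_small: white plastic bottle with a black ribbed screw cap, the smallest of three alike: 125 mm tall, body 58 mm across; the cap is round, 40 mm across at its top and 48 mm at its wider lower rim, which reaches from 103 to 115 mm above the underside. Loose, 0.2 kg before a hidden change of mass. Origin: centre of the underside; z up along the bottle's axis
- bottle_red_cap: small clear bottle with pale yellow contents and a round red screw cap, the shortest of the four bottles: 109 mm tall, body 56 mm across, cap 42 mm across and from 89 to 108 mm above the underside. Loose, 0.20 kg before a hidden change of mass. Origin: centre of the underside; z up
- mark_a: one of four dark-rimmed grey discs, 72 mm across, flat on the floor of the tray; they lie in one row, 82 mm apart. The discs look alike and their letters say nothing of their order in the row. Origin: disc centre, level with the tray floor, where the middle of a bottle's underside belongs
- mark_b: one of four dark-rimmed grey discs, 72 mm across, flat on the floor of the tray; they lie in one row, 82 mm apart. The discs look alike and their letters say nothing of their order in the row. Origin: disc centre, level with the tray floor, where the middle of a bottle's underside belongs
- mark_c: one of four dark-rimmed grey discs, 72 mm across, flat on the floor of the tray; they lie in one row, 82 mm apart. The discs look alike and their letters say nothing of their order in the row. Origin: disc centre, level with the tray floor, where the middle of a bottle's underside belongs
- mark_d: one of four dark-rimmed grey discs, 72 mm across, flat on the floor of the tray; they lie in one row, 82 mm apart. The discs look alike and their letters say nothing of their order in the row. Origin: disc centre, level with the tray floor, where the middle of a bottle's underside belongs
- tall_stop: upright aluminium plate across one end of the tray, 100 mm wide, 8 mm thick, 70 mm high above the tray floor, fixed; it may be at either end (the other end has a plate only 14 mm high). Origin: middle of its foot, on the line of the four discs, 56 mm from the centre of the nearest disc, then 138, 220 and 302 mm to the others. Its x axis runs across the row, y along it
- tray: fixed shallow aluminium tray, 112 x 378 mm, floor 6 mm above the worktop, side lips 14 mm above the worktop and 102 mm apart inside. Origin: centre of its underside, on the worktop; y runs along the row of discs, x across it
There are look-alikes about, which are no part of the job. What is shaped like the bottle_small but green is not meant. What is shaped like the bottle_large but orange is not meant.

How it is judged:
By the outcome, as a careful person would: the job done as asked, in the order asked, and still so for the second after the job is handed in, with the robot touching nothing.
It also fails if it takes over 99 s, if anything falls off the work surface, if the arm or the gripper's body presses on something with over 40 N, if the wrist force passes 120 N, or if a joint passes its speed limit or range.

## Working session

There is one attempt and no reset: what is moved stays moved. The work goes in short steps, each a Python script; the robot and the scene stay as the last script left them, time stands still between calls to the robot, and variables do not carry over. Pictures are saved under pics/ and viewed, and the job is handed in when it is done.

```bash
ls; mkdir -p pics
python3 - <<'E'
from plant import ctrl, sensors, optics
import cv2, numpy as np
for n in ("top","side"):
    p,d=optics.grab_frame(n); cv2.imwrite(f"pics/{n}0.png",p[:,:,::-1]); np.savez(f"pics/{n}0.npz",p=p,d=d)
    c=optics.camera_params(n); print(n,c, "campos",-c["R"].T@c["t"])
    print((d>0).mean())
s=sensors.read_state(); print(s["t"],s["grip_width"],ctrl.tcp_to_tips,s["eef_rot"])
E
```

```text
pics
top {'mtx': array([[569.55086509,   0.        , 314.17468129],
       [  0.        , 569.55086509, 239.65825239],
       [  0.        ,   0.        ,   1.        ]]), 'k1': -0.08409859604138273, 'R': array([[ 0.01611962, -0.99974957, -0.01552264],
       [-0.98528078, -0.01324014, -0.17043028],
       [ 0.17018208,  0.01804144, -0.98524747]]), 't': array([  -7.06335846,  468.14316364, 1229.3993307 ])} campos [ 252.14459154  -23.04343736 1290.93870187]
0.996083984375
side {'mtx': array([[459.89011352,   0.        , 317.83368657],
       [  0.        , 459.89011352, 233.56945333],
       [  0.        ,   0.        ,   1.        ]]), 'k1': -0.005920652566320079, 'R': array([[ 0.93192238, -0.36264555,  0.00297934],
       [-0.22937424, -0.59576688, -0.76970727],
       [ 0.28090591,  0.71662405, -0.63839004]]), 't': array([-440.02700638,  132.54777419,  811.8614391 ])} campos [ 212.41738146 -662.4056938   621.6182333 ]
0.9958854166666666
0.1 85.48494792384972 25.0 [[-8.97896004e-01  4.40205969e-01 -1.21281406e-03]
 [ 4.40207498e-01  8.97894518e-01 -1.67115432e-03]
 [ 3.53326986e-04 -2.03441263e-03 -9.99997868e-01]]
```

View pics/top0.png

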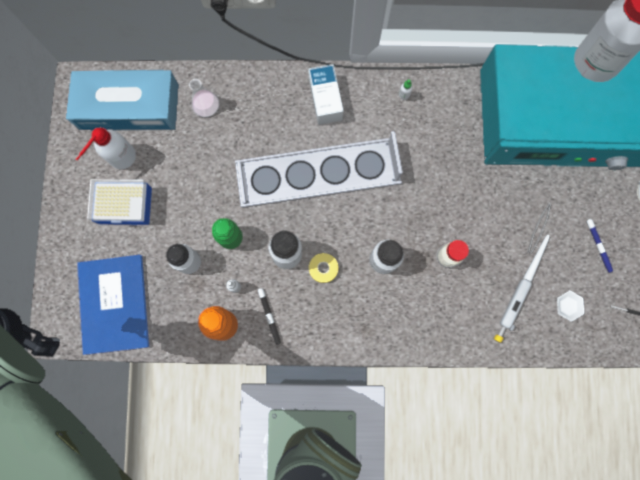

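View pics/side0.png

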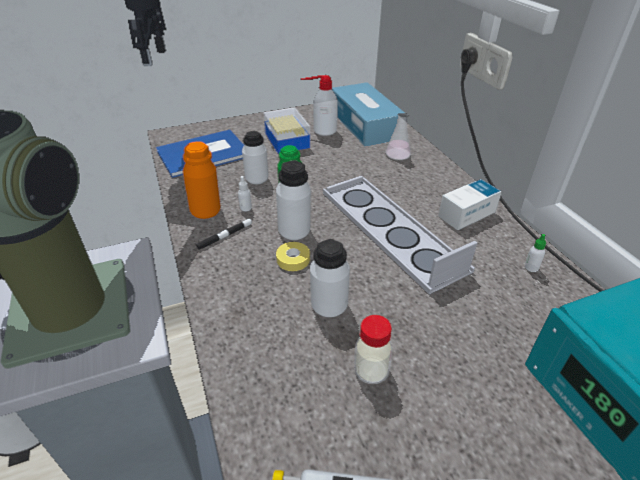

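Top view: white bottles have black caps at (179,255), (285,245) and (388,253), and the red-cap bottle is at (457,250). The look-alikes are green (227,233), orange (218,323), the wash bottle with red nozzle (100,137), and the big bottle with red cap on the shaker (630,10). The tray discs lie at (265,180) to (370,165), with the tall plate at the right end (397,155). The side view agrees. Next I'll measure the positions and take a close crop.

```bash
cat > h.py <<'E'
import numpy as np, cv2
from plant import ctrl, sensors, optics
def rays(n,uv):
    c=optics.camera_params(n); uv=np.atleast_2d(np.array(uv,float))
    dist=np.array([c["k1"],0,0,0,0.])
    xy=cv2.undistortPointsIter(uv.reshape(-1,1,2),c["mtx"],dist,None,None,(3,100,1e-12)).reshape(-1,2)
    return c,np.c_[xy,np.ones(len(xy))]
def onz(n,uv,z):
    c,r=rays(n,uv); o=-c["R"].T@c["t"]; w=r@c["R"]; return o+w*((z-o[2])/w[:,2])[:,None]
def bydepth(n,uv,d):
    c,r=rays(n,uv); return (r*np.asarray(d,float).reshape(-1,1)-c["t"])@c["R"]
def cloud(n,mask,d):
    v,u=np.nonzero(mask&(d>0)); return bydepth(n,np.c_[u,v],d[v,u])
H=dict(large=167,medium=143,small=125,red=109)
def capmeas(n,p,d,win,red=False,zmin=60):
    """points in window (u0,v0,u1,v1) with cap colour; returns top height & xy of top disc"""
    m=np.zeros(d.shape,bool); u0,v0,u1,v1=win; m[v0:v1,u0:u1]=True
    hsv=cv2.cvtColor(p,cv2.COLOR_RGB2HSV)
    if red: m&=(hsv[...,1]>150)&((hsv[...,0]<10)|(hsv[...,0]>170))
    else: m&=(p.max(2)<75)
    P=cloud(n,m,d); P=P[P[:,2]>zmin]
    if len(P)<10: return None
    top=np.percentile(P[:,2],85); T=P[abs(P[:,2]-top)<5]
    (cx,cy),r=cv2.minEnclosingCircle(T[:,:2].astype(np.float32))
    return top,len(T),cx,cy,2*r,T[:,:2].mean(0)
E
python3 - <<'E'
from h import *
f=np.load("pics/top0.npz");p,d=f["p"],f["d"]; g=np.load("pics/side0.npz");ps,ds=g["p"],g["d"]
for w,r in (((160,238,200,275),0),((265,225,305,265),0),((370,235,408,272),0),((440,235,475,270),1)): print("top",w,capmeas("top",p,d,w,r))
for w,r in (((240,128,270,152),0),((275,160,312,188),0),((312,238,350,270),0),((355,312,395,348),1)): print("side",w,capmeas("side",ps,ds,w,r))
# discs
g=cv2.cvtColor(p,cv2.COLOR_RGB2GRAY)
roi=np.zeros_like(g); roi[130:210,230:405]=1
m=((g<135)&(roi>0)).astype(np.uint8)
cs,_=cv2.findContours(m,cv2.RETR_LIST,cv2.CHAIN_APPROX_NONE)
for c in cs:
    if cv2.contourArea(c)>350:
        e=cv2.fitEllipse(c); X=onz("top",[e[0]],6)[0]; print("disc",np.round(e[0],1),np.round(e[1],1),cv2.contourArea(c),X.round(1), d[int(e[0][1]),int(e[0][0])], bydepth("top",[e[0]],[d[int(e[0][1]),int(e[0][0])]]).round(1))
gs=cv2.cvtColor(ps,cv2.COLOR_RGB2GRAY); roi=np.zeros_like(gs); roi[180:285,325:445]=1
cs,_=cv2.findContours(((gs<150)&(roi>0)).astype(np.uint8),cv2.RETR_LIST,cv2.CHAIN_APPROX_NONE)
for c in cs:
    if 300<cv2.contourArea(c)<2000:
        e=cv2.fitEllipse(c); print("sdisc",np.round(e[0],1),cv2.contourArea(c),onz("side",[e[0]],6).round(1))
a=cv2.resize(p[130:340,150:485],None,fx=2.3,fy=2.3,interpolation=cv2.INTER_CUBIC); cv2.imwrite("pics/crop0.png",a[:,:,::-1])
E
```

```text
top (160, 238, 200, 275) (np.float64(124.65116958029674), 192, 419.7302551269531, 286.63067626953125, 37.718257904052734, array([420.54998141, 287.71117708]))
top (265, 225, 305, 265) (np.float64(166.30987958614938), 311, 439.7797546386719, 57.705657958984375, 48.05375671386719, array([439.31938773,  57.90230013]))
top (370, 235, 408, 272) (np.float64(141.7934100224286), 150, 428.744140625, -159.41046142578125, 43.679542541503906, array([ 427.48766148, -157.96490639]))
top (440, 235, 475, 270) (np.float64(110.45208281251236), 254, 439.2461853027344, -303.83502197265625, 42.60304641723633, array([ 439.31313554, -304.22009855]))
side (240, 128, 270, 152) (np.float64(122.93217640324262), 100, 421.14794921875, 283.900390625, 35.04787826538086, array([420.76149721, 281.94246563]))
side (275, 160, 312, 188) (np.float64(164.67009501044856), 262, 441.0526123046875, 53.203887939453125, 47.00175857543945, array([440.62751149,  51.074721  ]))
side (312, 238, 350, 270) (np.float64(141.6522707472708), 383, 429.4467468261719, -159.973388671875, 44.85142135620117, array([ 428.01074705, -163.0150459
[... 432 characters left out ...]

disc [300.1 174.7] [27.9 28.6] 626.5 [627.8  36.    6. ] 1332.5962 [[628.3  36.1   4.4]]
disc [334.6 169.7] [23.8 24.8] 462.0 [641.1 -44.6   6. ] 1331.7146 [[641.1 -44.6   6.1]]
disc [334.7 169.5] [27.6 29. ] 627.0 [641.4 -44.8   6. ] 1331.7146 [[641.3 -44.8   6.1]]
disc [369.2 164.6] [23.4 24.6] 450.5 [ 654.5 -125.6    6. ] 1335.7706 [[ 655.5 -125.9    3. ]]
disc [369.2 164.5] [27.6 28.9] 623.5 [ 654.7 -125.7    6. ] 1335.7706 [[ 655.6 -126.     3. ]]
sdisc [429.5 264.8] 795.5 [[ 651.3 -137.6    6. ]]
sdisc [402.3 237.2] 577.5 [[642.8 -45.6   6. ]]
sdisc [378.9 216.5] 487.5 [[629.7  35.1   6. ]]
sdisc [357.7 197.9] 419.5 [[616.3 115.9   6. ]]
sdisc [335.7 144.2] 383.5 [[668.  368.3   6. ]]
```

View pics/crop0.png

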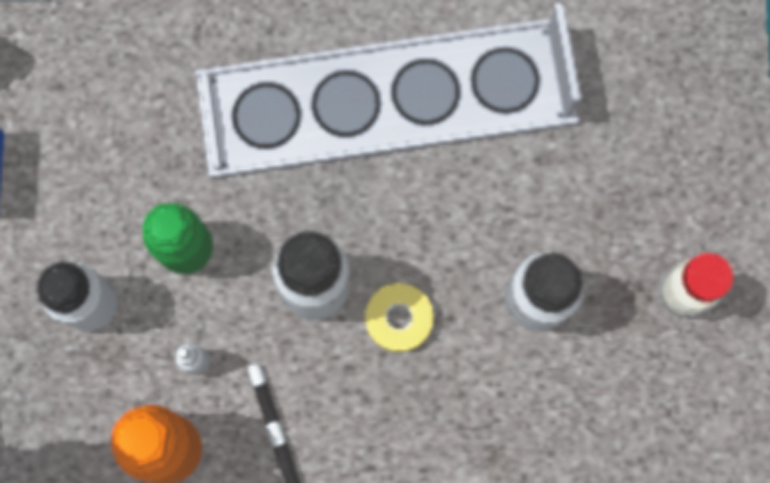

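The measured heights (125, 166, 142 and 110 mm) identify the bottles as small, large, medium and red, and both cameras agree within about 4 mm. Disc spacing comes out at 82.0 mm. The tall plate is at the −y end, so large goes to disc 4, medium to 3, small to 2 and red to 1. I'll start with the large bottle.

```bash
cat >> h.py <<'E'
D={1:(615.0,116.6),2:(628.2,35.8),3:(641.6,-44.8),4:(655.0,-125.7)}
row=np.array(D[4])-np.array(D[1]); row/=np.linalg.norm(row); ac=np.array([-row[1],row[0]])
def rot(s):
    y=np.array([s*ac[0],s*ac[1],0]); z=np.array([0,0,-1.]); return np.c_[np.cross(y,z),y,z]
#name: pick xy, disc, grasp height, lift (mm of bottle bottom while carried), cap width
B=dict(large=((440.2,56.2),4,147,95,58),medium=((428.6,-159.5),3,127,95,54),
       small=((420.4,285.6),2,112,60,48),red=((439.6,-304.6),1,101,60,42))
SIGN=-1
def st(m):
    s=sensors.read_state(); print(m,"t %.1f"%s["t"],"pos",s["eef_pos"].round(1),"F",np.round(s["force"],1),"w %.1f"%s["grip_width"]); return s
def pick(n):
    (x,y),dk,g,lift,w=B[n]; R=rot(SIGN)
    ctrl.move_ptp([x,y,g+6+80],R); ctrl.gripper_to(85)
    hit=ctrl.move_l([x,y,g+6],vel=120,threshold=15); st("down hit=%s"%hit)
    if hit: return False
    ctrl.gripper_to(w-8,force=60); st("gripped"); ctrl.move_l([x,y,g+6+lift],vel=150); st("lifted"); return True
def place(n,dxy=(0,0)):
    (x,y),dk,g,lift,w=B[n]; X=np.array(D[dk])+dxy
    via=X-ac*140
    ctrl.move_l([via[0],via[1],g+6+lift],vel=220)
    ctrl.move_l([X[0],X[1],g+6+lift],vel=180); 
    ctrl.move_l([X[0],X[1],g+6+6+12],vel=120); st("above")
    ctrl.hold(.2); hit=ctrl.move_l([X[0],X[1],g+6+6-3],vel=25,threshold=6); st("placed hit=%s"%hit)
def release(n):
    ctrl.gripper_to(84); p=st("released")["eef_pos"]
    ctrl.move_l([p[0],p[1],p[2]+100],vel=150); p=p-np.r_[ac,0]*140; ctrl.move_l([p[0],p[1],p[2]+130],vel=250)
def snap(tag,crop=None):
    for n in ("top","side"):
        p,d=optics.grab_frame(n); cv2.imwrite(f"pics/{n}{tag}.png",p[:,:,::-1]); np.savez(f"pics/{n}{tag}.npz",p=p,d=d)
E
python3 - <<'E'
import h; from h import *
for s in (1,-1):
    for n,b in B.items():
        for xy in (b[0],D[b[1]],np.array(D[b[1]])-ac*140):
            for z in (b[2]+6,b[2]+6+95): 
                q=ctrl.solve_ik([*xy,z],rot(s)); print(s,n,z,None if q is None else np.round(q,2))
E
```

```text
1 large 153 [-0.07  0.04  1.96 -0.    1.14 -0.23]
1 large 248 [-0.07 -0.07  1.86 -0.    1.36 -0.23]
1 large 153 [-0.32  0.49  1.39 -0.    1.26 -0.48]
1 large 248 [-0.32  0.41  1.3  -0.    1.43 -0.48]
1 large 153 [-0.44  0.24  1.73 -0.    1.17 -0.6 ]
1 large 248 [-0.44  0.13  1.64 -0.    1.36 -0.6 ]
1 medium 133 [-0.55  0.1   1.94 -0.    1.1  -0.71]
1 medium 228 [-0.55 -0.02  1.85 -0.    1.31 -0.71]
1 medium 133 [-0.2   0.46  1.47 -0.    1.21 -0.37]
1 medium 228 [-0.2   0.37  1.39 -0.    1.38 -0.37]
1 medium 133 [-0.3   0.21  1.82 -0.    1.12 -0.47]
1 medium 228 [-0.3   0.09  1.74 -0.    1.32 -0.47]
1 small 118 [ 0.43  0.23  1.83 -0.    1.08  0.26]
1 small 213 [ 0.43  0.11  1.75 -0.    1.28  0.26]
1 small 118 [-0.08  0.46  1.52 -0.    1.17 -0.24]
1 small 213 [-0.08  0.36  1.45 -0.    1.34 -0.24]
1 small 118 [-0.15  0.19  1.87 -0.    1.08 -0.31]
1 small 213 [-0.15  0.07  1.79 -0.    1.28 -0.31]
1 red 107 [-0.77  0.3   1.77 -0.    1.08 -0.93]
1 red 202 [-0.77  0.17  1.7  -0.    1.27 -0.93]
1 red 107 [ 0.05  0.46  1.53 -0.    1.15 -0.11]
1 red 202 [ 0.05  0.36  1.46 -0.    1.32 -0.11]
1 
[... 215 characters left out ...]
.    1.43  2.66]
-1 large 153 [-0.44  0.24  1.73 -0.    1.17  2.54]
-1 large 248 [-0.44  0.13  1.64 -0.    1.36  2.54]
-1 medium 133 [-0.55  0.1   1.94 -0.    1.1   2.43]
-1 medium 228 [-0.55 -0.02  1.85 -0.    1.31  2.43]
-1 medium 133 [-0.2   0.46  1.47 -0.    1.21  2.77]
-1 medium 228 [-0.2   0.37  1.39 -0.    1.38  2.77]
-1 medium 133 [-0.3   0.21  1.82 -0.    1.12  2.67]
-1 medium 228 [-0.3   0.09  1.74 -0.    1.32  2.67]
-1 small 118 None
-1 small 213 None
-1 small 118 None
-1 small 213 None
-1 small 118 None
-1 small 213 None
-1 red 107 [-0.77  0.3   1.77 -0.    1.08  2.21]
-1 red 202 [-0.77  0.17  1.7  -0.    1.27  2.21]
-1 red 107 None
-1 red 202 None
-1 red 107 None
-1 red 202 None
```

```bash
sed -i 's/^SIGN=-1/SIGN=1/' h.py
python3 - <<'E'
from h import *
print(pick("large")); snap("1")
E
```

```text
down hit=False t 2.9 pos [440.8  56.2 153.6] F [-0.7 -0.5  1.1] w 85.3
gripped t 3.3 pos [441.6  56.  154.5] F [-0.3 -0.7  6. ] w 55.9
lifted t 4.1 pos [439.   56.3 246.5] F [-0.5 -0.3 -3.3] w 55.7
True
```

View pics/side1.png

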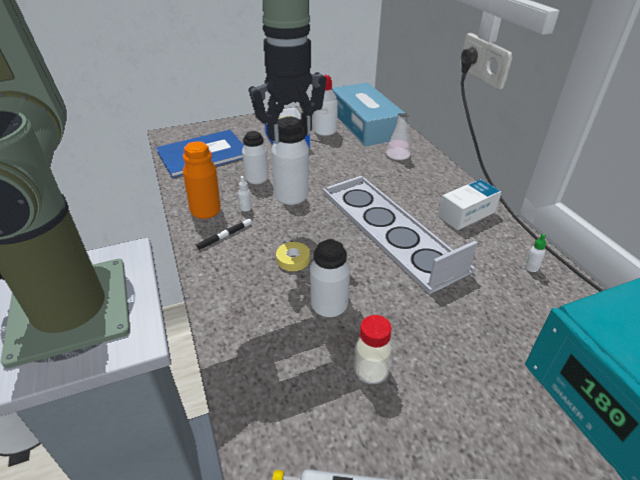

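The large bottle is lifted upright in the gripper, with its cap at (290,127) and about 3.3 N on the wrist. Now I'll place it.

Run:
```python
from h import *
place("large"); snap("2")
p=cv2.imread("pics/side2.png")[150:300,330:500]; cv2.imwrite("pics/c2.png",cv2.resize(p,None,fx=4,fy=4))
```

```text
above t 7.1 pos [ 655.6 -126.   172. ] F [ 0.1  1.1 -3. ] w 55.8
placed hit=True t 7.7 pos [ 655.2 -125.8  160.6] F [ 0.9 -0.6  4.8] w 55.5
```

View pics/c2.png

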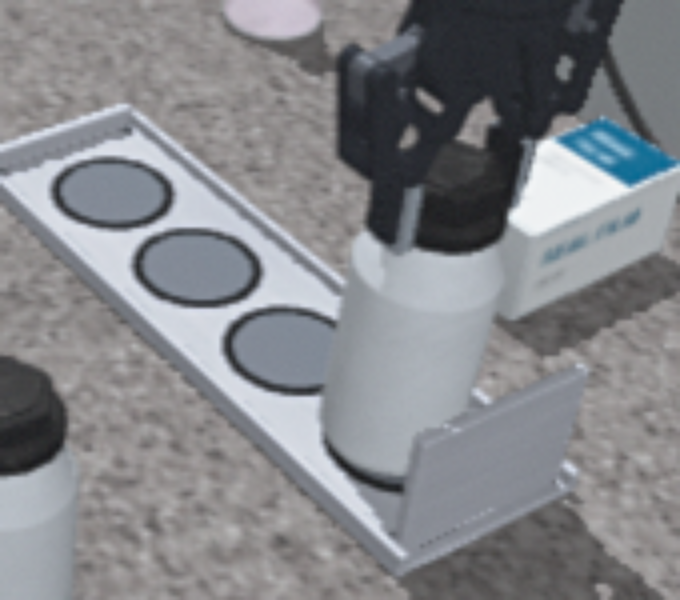

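Contact came at the expected height and the bottle is upright over disc 4. I'll release it, then pick the medium bottle.

Run:
```python
from h import *
release("large"); snap("3")
f=np.load("pics/top3.npz"); 
g=np.load("pics/side3.npz")
for n,f in (("top",f),("side",g)):
    c=optics.camera_params(n); X=c["R"]@np.array([655,-125.7,173])+c["t"]; u=(c["mtx"]@(X/X[2]))[:2].astype(int)
    w=(u[0]-24,u[1]-24,u[0]+24,u[1]+24); print(n,u,capmeas(n,f["p"],f["d"],w,zmin=150))
if pick("medium"): place("medium")
```

```text
released t 8.2 pos [ 653.5 -125.2  158. ] F [ 0.3 -0.2 -0.4] w 83.6
top [375 139] (np.float64(169.3835392446314), 6, 664.0758056640625, -107.2681884765625, 13.106056213378906, array([ 666.22078534, -108.30325336]))
side [443 189] (np.float64(171.22899598678646), 319, 653.6109619140625, -126.94660186767578, 48.24713897705078, array([ 651.72812108, -128.89895758]))
down hit=False t 11.4 pos [ 429.2 -159.8  133.6] F [ 0.2 -0.  -0.2] w 85.1
gripped t 11.8 pos [ 429.7 -160.2  134.5] F [0.  0.2 5. ] w 51.9
lifted t 12.6 pos [ 427.7 -159.   226.7] F [-0.5  0.4 -2.4] w 51.4
above t 15.0 pos [642.2 -45.  151.9] F [-0.2  0.5 -1.3] w 51.7
placed hit=True t 15.7 pos [641.7 -44.7 140.5] F [-0.1 -1.2  3.2] w 51.4
```

View pics/side3.png

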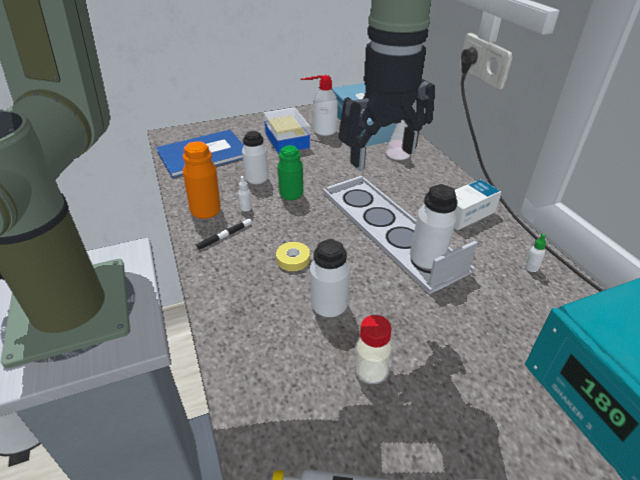

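The large bottle stands at disc 4 with its cap centre at (653.6, −126.9) in the side view. The medium bottle is down on disc 3. I'll release it and go on to the small bottle, then the red.

Run:
```python
from h import *
release("medium"); snap("4")
if pick("small"): place("small"); snap("5")
```

```text
released t 16.1 pos [640.3 -44.5 138.7] F [-0.3  1.  -0. ] w 84.1
down hit=False t 20.2 pos [421.  285.9 118.6] F [-0.3  0.2  0.5] w 85.1
gripped t 20.6 pos [421.3 286.1 119.3] F [-0.1 -0.   4.9] w 45.6
lifted t 21.2 pos [419.6 285.2 177. ] F [-0.3 -0.2 -2.7] w 46.2
above t 24.0 pos [627.6  35.7 135.7] F [ 0.6 -1.2 -1.3] w 46.1
placed hit=True t 24.7 pos [628.4  35.9 125.3] F [-1.4 -0.6  4.1] w 46.0
```

View pics/side5.png

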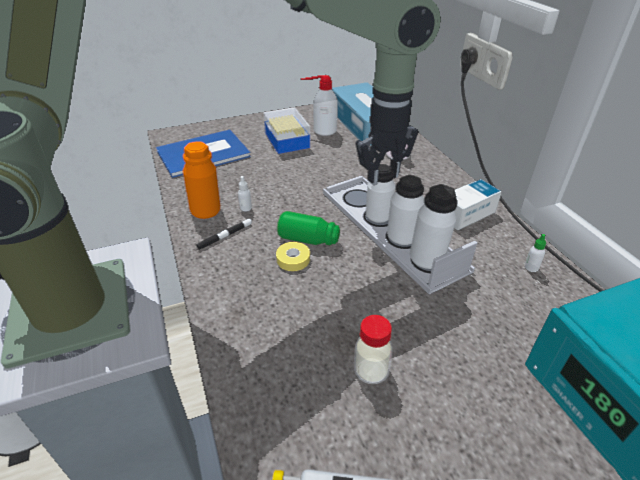

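My mistake: the side view shows the green look-alike lying on its side at (308,228). The small bottle's 60 mm carry height swept it over. The three white bottles look fine in the tray. I'll place the red one with a higher lift, then set the green bottle back up.

```bash
sed -i 's/(439.6,-304.6),1,101,60,42/(439.6,-304.6),1,101,200,42/' h.py
python3 - <<'E'
from h import *
release("small")
if pick("red"): place("red"); release("red"); snap("6")
E
```

```text
released t 25.3 pos [626.9  35.9 123.4] F [-0.   0.2 -0.1] w 84.1
down hit=False t 29.1 pos [ 440.1 -305.   107.7] F [ 0.7 -0.4  0.9] w 85.2
gripped t 29.6 pos [ 440.3 -305.3  108. ] F [ 0.6 -1.   3.2] w 39.5
lifted t 31.1 pos [ 439.1 -304.1  305.6] F [ 0.6 -0.4 -2. ] w 39.5
above t 35.6 pos [615.8 116.7 126.1] F [-0.   0.2 -0.9] w 39.8
placed hit=True t 36.3 pos [615.  116.7 114.1] F [-0.7  0.1  4.6] w 39.8
released t 36.8 pos [613.7 116.6 112.5] F [-0.2  0.5  0.1] w 84.1
```

View pics/side6.png

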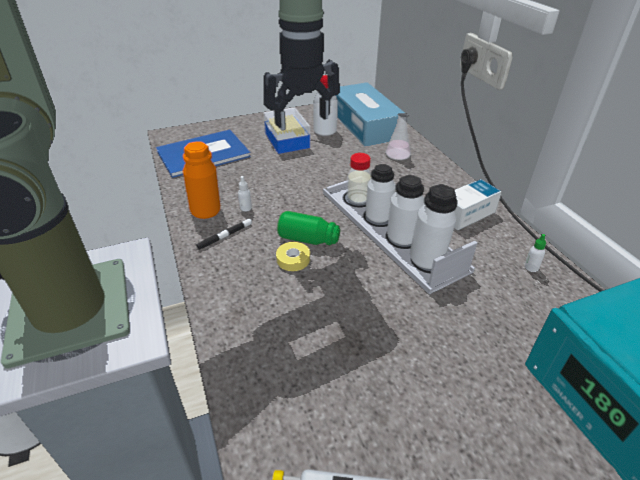

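View pics/top6.png

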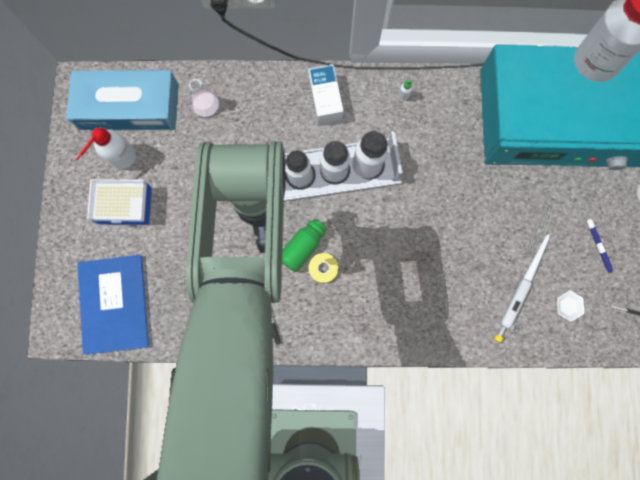

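All four bottles are standing in order. Now I'll measure the placings and the fallen green bottle, and check by IK whether it can be set back up.

Run:
```python
from h import *
for t in ("top","side"):
    f=np.load(f"pics/{t}6.npz");p,d=f["p"],f["d"]
    hsv=cv2.cvtColor(p,cv2.COLOR_RGB2HSV)
    for n,b in B.items():
        c=optics.camera_params(t); X=c["R"]@np.array([*D[b[1]],H[n]+6])+c["t"]; u=(c["mtx"]@(X/X[2]))[:2].astype(int)
        r=capmeas(t,p,d,(u[0]-26,u[1]-22,u[0]+26,u[1]+22),n=="red",zmin=H[n]-6)
        print(t,n,u,None if r is None else np.round([*r[:5],*r[5]],1), D[b[1]])
    m=(hsv[...,1]>120)&(hsv[...,0]>50)&(hsv[...,0]<75); k=np.zeros_like(m); k[150:300,260:360]=1
    P=cloud(t,m&k,d); P=P[P[:,2]>4]
    mu=P[:,:2].mean(0); w,v=np.linalg.eigh(np.cov(P[:,:2].T)); a=v[:,1]; a=a*np.sign(a[0]); s=(P[:,:2]-mu)@a
    print(t,"green",len(P),mu.round(1),a.round(3),np.round([s.min(),s.max()],1),"z",P[:,2].min().round(1),P[:,2].max().round(1))
    n_=np.array([-a[1],a[0]]); l=(P[:,:2]-mu)@n_
    for e in np.arange(s.min(),s.max(),12):
        q=(s>=e)&(s<e+12); print("  s %.0f zmax %.1f lat %.1f %.1f"%(e+6,P[q,2].max(),l[q].min(),l[q].max()))
f=np.load("pics/top0.npz");p,d=f["p"],f["d"];hsv=cv2.cvtColor(p,cv2.COLOR_RGB2HSV)
m=(hsv[...,1]>120)&(hsv[...,0]>50)&(hsv[...,0]<75); k=np.zeros_like(m); k[200:270,205:250]=1
P=cloud("top",m&k,d); T=P[P[:,2]>P[:,2].max()-8]; print("green orig",P[:,2].max(),cv2.minEnclosingCircle(T[:,:2].astype(np.float32)))
for r in (400,450,500,550,600):
  for th in (90,80,70,60,45,30,0,-15,-30):
    t=np.radians(th); z=np.array([np.sin(t),0,-np.cos(t)]); y=np.array([0,1.,0]); R=np.c_[np.cross(y,z),y,z]
    q=ctrl.solve_ik([r,0,115.],R); 
    R2=np.c_[-np.cross(y,z),-y,z]; q2=ctrl.solve_ik([r,0,115.],R2)
    print(r,th,None if q is None else np.round(q,2),None if q2 is None else np.round(q2,2))
```

```text
top large [375 139] [ 171.2   73.   651.7 -123.9   45.7  646.3 -131.2] (655.0, -125.7)
top medium [336 149] [146.7  49.  635.9 -46.9  38.1 629.5 -53.7] (641.6, -44.8)
top small [297 157] [538.2  12.  480.4  33.9  25.1 479.6  33.9] (628.2, 35.8)Traceback (most recent call last):
  File "<stdin>", line 7, in <module>
  File "h.py", line 21, in capmeas
    P=cloud(n,m,d); P=P[P[:,2]>zmin]
  File "h.py", line 13, in cloud
    v,u=np.nonzero(mask&(d>0)); return bydepth(n,np.c_[u,v],d[v,u])
                                       ~~~~~~~^^^^^^^^^^^^^^^^^^^^^
  File "h.py", line 11, in bydepth
    c,r=rays(n,uv); return (r*np.asarray(d,float).reshape(-1,1)-c["t"])@c["R"]
        ~~~~^^^^^^
  File "h.py", line 6, in rays
    xy=cv2.undistortPointsIter(uv.reshape(-1,1,2),c["mtx"],dist,None,None,(3,100,1e-12)).reshape(-1,2)
       ~~~~~~~~~~~~~~~~~~~~~~~^^^^^^^^^^^^^^^^^^^^^^^^^^^^^^^^^^^^^^^^^^^^^^^^^^^^^^^^^^
cv2.error: OpenCV(4.12.0) /io/opencv/modules/calib3d/src/undistort.dispatch.cpp:347: error: (-215:Assertion failed) CV_IS_MAT(_src) && CV_IS_MAT(_dst) && (_src->rows == 1 || _src->cols == 1) && (_dst->rows == 1 || _dst->cols == 1) && _src->cols + _src->rows - 1 == _dst->rows + _dst->cols - 1 && (CV_MAT_TYPE(_src->type) == CV_32FC2 || CV_MAT_TYPE(_src->type) == CV_64FC2) && (CV_MAT_TYPE(_dst->type) == CV_32FC2 || CV_MAT_TYPE(_dst->type) == CV_64FC2) in function 'cvUndistortPointsInternal'
```

```bash
sed -i 's/p.max(2)<75/p.max(2)<100/; s/P=cloud(n,m,d); P=P\[P\[:,2\]>zmin\]/m\&=d>0\n    if m.sum()<10: return None\n    P=cloud(n,m,d); P=P[(P[:,2]>zmin)\&(P[:,2]<zmin+22)]/' h.py
python3 - <<'E'
from h import *
for t in ("top","side"):
    f=np.load(f"pics/{t}6.npz");p,d=f["p"],f["d"]
    hsv=cv2.cvtColor(p,cv2.COLOR_RGB2HSV)
    for n,b in B.items():
        c=optics.camera_params(t); X=c["R"]@np.array([*D[b[1]],H[n]+6])+c["t"]; u=(c["mtx"]@(X/X[2]))[:2].astype(int)
        r=capmeas(t,p,d,(u[0]-26,u[1]-22,u[0]+26,u[1]+22),n=="red",zmin=H[n]-6)
        print(t,n,u,None if r is None else np.round([*r[:5],*r[5]],1), D[b[1]])
    m=(hsv[...,1]>120)&(hsv[...,0]>50)&(hsv[...,0]<75); k=np.zeros_like(m); k[150:300,260:360]=1
    P=cloud(t,m&k,d); P=P[P[:,2]>4]
    mu=P[:,:2].mean(0); w,v=np.linalg.eigh(np.cov(P[:,:2].T)); a=v[:,1]; a=a*np.sign(a[0]); s=(P[:,:2]-mu)@a
    print(t,"green",len(P),mu.round(1),a.round(3),np.round([s.min(),s.max()],1),"z",P[:,2].min().round(1),P[:,2].max().round(1))
    n_=np.array([-a[1],a[0]]); l=(P[:,:2]-mu)@n_
    for e in np.arange(s.min(),s.max(),12):
        q=(s>=e)&(s<e+12); print("  s %.0f zmax %.1f lat %.1f %.1f"%(e+6,P[q,2].max(),l[q].min(),l[q].max()))
f=np.load("pics/top0.npz");p,d=f["p"],f["d"];hsv=cv2.cvtColor(p,cv2.COLOR_RGB2HSV)
m=(hsv[...,1]>120)&(hsv[...,0]>50)&(hsv[...,0]<75); k=np.zeros_like(m); k[200:270,205:250]=1
P=cloud("top",m&k,d); T=P[P[:,2]>P[:,2].max()-8]; print("green orig",P[:,2].max(),cv2.minEnclosingCircle(T[:,:2].astype(np.float32)))
for r in (400,450,500,550,600):
  for th in (90,80,70,60,45,30,0,-15,-30):
    t=np.radians(th); z=np.array([np.sin(t),0,-np.cos(t)]); y=np.array([0,1.,0]); R=np.c_[np.cross(y,z),y,z]
    q=ctrl.solve_ik([r,0,115.],R); 
    R2=np.c_[-np.cross(y,z),-y,z]; q2=ctrl.solve_ik([r,0,115.],R2)
    print(r,th,None if q is None else np.round(q,2),None if q2 is None else np.round(q2,2))
E
```

```text
top large [375 139] [ 172.2  290.   653.5 -123.9   45.9  653.5 -122.5] (655.0, -125.7)
top medium [336 149] [149.1 249.  640.9 -61.4  76.6 640.5 -44.6] (641.6, -44.8)
top small [297 157] [131.1 191.  624.8  39.4  40.  626.4  38.9] (628.2, 35.8)
top red [260 165] None (615.0, 116.6)
top green 1139 [454.1  25.7] [ 0.834 -0.551] [-88.7  65.6] z 21.8 526.0
  s -83 zmax 526.0 lat -48.2 -41.3
  s -71 zmax 522.1 lat -39.5 -39.5
  s -59 zmax 55.2 lat -17.3 17.5
  s -47 zmax 60.8 lat -20.6 22.0
  s -35 zmax 62.6 lat -21.9 31.6
  s -23 zmax 61.6 lat -22.1 30.4
  s -11 zmax 63.2 lat -22.8 30.7
  s 1 zmax 60.7 lat -24.0 29.4
  s 13 zmax 61.8 lat -25.2 27.1
  s 25 zmax 61.8 lat -24.6 26.3
  s 37 zmax 57.4 lat -19.9 21.2
  s 49 zmax 55.2 lat -21.5 19.0
  s 61 zmax 53.2 lat -18.0 17.7
side large [443 189] [ 171.7  325.   654.9 -125.2   48.1  652.7 -127.6] (655.0, -125.7)
side medium [410 179] [148.8 231.  634.7 -73.4  92.7 639.3 -51.2] (641.6, -44.8)
side small [383 167] [131.4 157.  624.    4.1  98.4 625.3  26.1] (628.2, 35.8)
side red [359 156] [114.9 178.  613.7 115.1  44.1 613.3 112.4] (615.0, 
[... 2605 characters left out ...]
 0.72  2.24  2.85  1.4   1.62] [-0.28  0.72  2.24  2.85  1.4  -1.52]
600 80 [-0.28  0.55  2.28  2.83  1.1   1.66] [-0.28  0.55  2.28  2.83  1.1  -1.48]
600 70 [-0.27  0.39  2.28  2.78  0.78  1.74] [-0.27  0.39  2.28  2.78  0.78 -1.4 ]
600 60 [-0.25  0.27  2.25  2.64  0.46  1.9 ] [-0.25  0.27  2.25  2.64  0.46 -1.24]
600 45 None [-0.22  0.18  2.14  1.27  0.16  0.14]
600 30 [-0.19  0.2   1.98  0.22  0.46 -1.93] [-0.19  0.2   1.98  0.22  0.46  1.21]
600 0 [-0.14  0.41  1.6  -0.    1.14 -1.71] [-0.14  0.41  1.6  -0.    1.14  1.43]
600 -15 [-0.13  0.56  1.39 -0.03  1.45 -1.69] [-0.13  0.56  1.39 -0.03  1.45  1.45]
600 -30 [-0.12  0.72  1.19 -0.06  1.75 -1.68] [-0.12  0.72  1.19 -0.06  1.75  1.46]
```

All four placings agree with the discs to within about 2–3 mm where the top face was cleanly seen. There's plenty of time left to set the green bottle back, so I'll check the poses needed: pick the cap from above, turn it in the air, and stand it at its original spot.

```bash
cat > g.py <<'E'
from h import *
a=np.array([0.818,-0.577]); a/=np.linalg.norm(a); n=np.array([-a[1],a[0]])
G=np.array([499.6,-3.6]); O=np.array([478.,191.])
def Rdown(s):
    y=np.r_[s*n,0]; z=np.array([0,0,-1.]); return np.c_[np.cross(y,z),y,z]
def Rhor(s,yaw,tilt=90):
    t=np.radians(tilt); e=np.array([np.cos(yaw),np.sin(yaw)]); z=np.r_[np.sin(t)*e,-np.cos(t)]; y=s*np.r_[-e[1],e[0],0]; return np.c_[np.cross(y,z),y,z]
E
python3 - <<'E'
from g import *
f=lambda q: None if q is None else np.round(q,2)
print(sensors.read_state()["t"],f(sensors.read_state()["q"]))
for s in (1,-1):
    for z in (38,150,300): print(s,"pick",z,f(ctrl.solve_ik([*G,z],Rdown(s))))
    for yaw in (.2,.38,.6,.0):
        e=np.array([np.cos(yaw),np.sin(yaw)])
        for z in (113,200,300,350): print(s,"yaw",yaw,z,f(ctrl.solve_ik([*(O-9*e),z],Rhor(s,yaw))))
E
```

```text
38.4417 [ 0.02  0.03  1.77  0.    1.35 -0.15]
1 pick 38 [-0.18  0.35  1.88 -0.    0.91 -1.14]
1 pick 150 [-0.18  0.17  1.83 -0.    1.15 -1.14]
1 pick 300 [-0.18  0.01  1.67 -0.    1.46 -1.14]
1 yaw 0.2 113 [0.23 0.77 2.4  3.17 1.6  1.57]
1 yaw 0.2 200 None
1 yaw 0.2 300 None
1 yaw 0.2 350 None
1 yaw 0.38 113 [-0.03  0.78  2.42  2.73  1.62  1.55]
1 yaw 0.38 200 None
1 yaw 0.38 300 None
1 yaw 0.38 350 None
1 yaw 0.6 113 [-0.29  0.76  2.39  2.25  1.58  1.56]
1 yaw 0.6 200 None
1 yaw 0.6 300 None
1 yaw 0.6 350 None
1 yaw 0.0 113 [0.48 0.74 2.33 3.63 1.51 1.54]
1 yaw 0.0 200 [0.48 0.39 2.42 3.65 1.28 1.41]
1 yaw 0.0 300 [ 0.48 -0.03  2.45  3.75  0.95  1.18]
1 yaw 0.0 350 [ 0.48 -0.21  2.43  3.86  0.79  1.02]
-1 pick 38 [-0.18  0.35  1.88 -0.    0.91  2.  ]
-1 pick 150 [-0.18  0.17  1.83 -0.    1.15  2.  ]
-1 pick 300 [-0.18  0.01  1.67 -0.    1.46  2.  ]
-1 yaw 0.2 113 [ 0.23  0.77  2.4   3.17  1.6  -1.57]
-1 yaw 0.2 200 None
-1 yaw 0.2 300 None
-1 yaw 0.2 350 None
-1 yaw 0.38 113 [-0.03  0.78  2.42  2.73  1.62 -1.59]
-1 yaw 0.38 200 None
-1 yaw 0.38 300 None
-1 yaw 0.38 350 None
-1 yaw 0.6 113 [-0.29  0.76  2.39  2.25  1.58 -1.58]
-1 yaw 0.6 200 None
-1 yaw 0.6 300 None
-1 yaw 0.6 350 None
-1 yaw 0.0 113 [ 0.48  0.74  2.33  3.63  1.51 -1.6 ]
-1 yaw 0.0 200 [ 0.48  0.39  2.42  3.65  1.28 -1.73]
-1 yaw 0.0 300 [ 0.48 -0.03  2.45  3.75  0.95 -1.96]
-1 yaw 0.0 350 [ 0.48 -0.21  2.43  3.86  0.79 -2.12]
```

Run:
```python
from g import *
R=Rdown(1)
ctrl.move_ptp([*G,140],R); ctrl.gripper_to(84)
hit=ctrl.move_l([*G,38],vel=100,threshold=12); st("down %s"%hit)
if not hit:
    ctrl.gripper_to(38,force=22); st("grip"); ctrl.move_l([*G,200],vel=120); st("lift")
snap("7")
p=cv2.imread("pics/side7.png")[60:300,180:480]; cv2.imwrite("pics/c7.png",cv2.resize(p,None,fx=2.4,fy=2.4))
```

```text
down False t 40.8 pos [500.3  -3.7  38.7] F [ 0.1  0.1 -0.3] w 83.8
grip t 41.2 pos [500.1  -3.7  38.5] F [ 0.1 -0.6  1.7] w 46.9
lift t 42.7 pos [498.9  -3.5 199. ] F [ 0.2  0.  -1.3] w 47.0
```

View pics/c7.png

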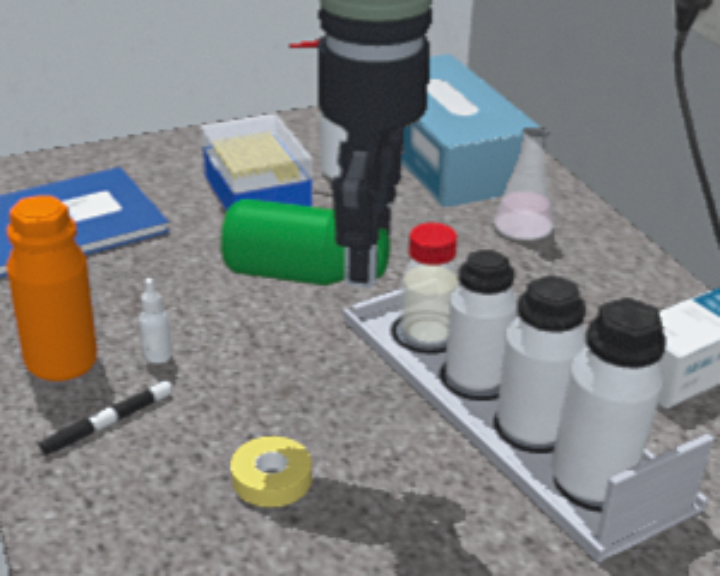

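The green bottle is held firmly, still level in the air at (300,242) in the crop, and the four placed bottles are undisturbed. I'll grip harder and turn it upright, high above the table.

Run:
```python
from g import *
ctrl.gripper_to(38,force=80); st("firm")
ctrl.move_l([440,90,340],vel=220)
ctrl.move_ptp([O[0]-9,O[1],350],Rhor(1,0.0)); s=st("flip"); print(s["eef_rot"].round(2))
snap("8")
p=cv2.imread("pics/side8.png")[0:300,100:480]; cv2.imwrite("pics/c8.png",cv2.resize(p,None,fx=2,fy=2))
```

```text
firm t 43.0 pos [499.4  -3.6 199.7] F [-0.4 -0.7 -2.7] w 45.1
flip t 47.2 pos [469.3 191.1 350.4] F [-0.7  0.1 -1.9] w 45.5
[[ 0. -0.  1.]
 [ 0.  1.  0.]
 [-1.  0.  0.]]
```

View pics/c8.png

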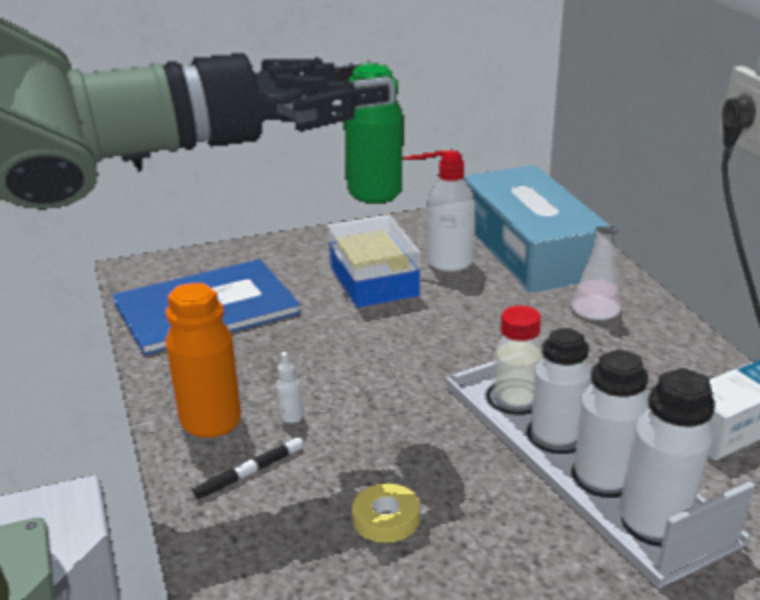

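The green bottle is upright in the gripper, but the orange bottle stands right behind its original spot, where the low wrist would need to go. I'll check the clearances and choose a free spot instead.

Run:
```python
from g import *
print("orange,dropper,tape,pen",onz("top",[(218,323)],167).round(),onz("top",[(232,285)],50).round(),onz("top",[(323,268)],15).round(),onz("top",[(263,292),(277,342)],10).round())
f=lambda q: None if q is None else np.round(q,2)
for x in (490,505):
  for y in (50,70):
    for yaw in (-.2,0,.15,.3):
      print(x,y,yaw,[f(ctrl.solve_ik([x-9,y,z],Rhor(1,yaw))) for z in (113,200,350)])
g=np.load("pics/side8.npz");p,d=g["p"],g["d"];hsv=cv2.cvtColor(p,cv2.COLOR_RGB2HSV)
m=(hsv[...,1]>120)&(hsv[...,0]>50)&(hsv[...,0]<75); k=np.zeros_like(m); k[20:110,260:310]=1
P=cloud("side",m&k,d); print(len(P),np.percentile(P,[1,50,99],axis=0).round(1))
for z in range(230,370,15):
    q=P[abs(P[:,2]-z)<7]; 
    if len(q): print(z,len(q),q[:,0].min().round(),q[:,0].max().round(),q[:,:2].mean(0).round(1))
```

```text
orange,dropper,tape,pen [[277. 184. 167.]] [[363. 178.  50.]] [[408. -21.  15.]] [[352. 114.  10.]
 [241.  79.  10.]]
490 50 -0.2 [array([0.11, 0.77, 2.4 , 3.45, 1.6 , 1.58]), None, None]
490 50 0 [array([-0.2 ,  0.8 ,  2.45,  2.94,  1.68,  1.55]), None, None]
490 50 0.15 [array([-0.43,  0.81,  2.46,  2.56,  1.68,  1.5 ]), None, None]
490 50 0.3 [array([-0.61,  0.79,  2.44,  2.23,  1.62,  1.5 ]), None, None]
490 70 -0.2 [array([0.2 , 0.76, 2.39, 3.54, 1.58, 1.57]), None, None]
490 70 0 [array([-0.09,  0.8 ,  2.44,  3.05,  1.67,  1.56]), None, None]
490 70 0.15 [array([-0.32,  0.81,  2.46,  2.67,  1.68,  1.52]), None, None]
490 70 0.3 [array([-0.52,  0.79,  2.44,  2.32,  1.63,  1.5 ]), None, None]
505 50 -0.2 [array([0.1 , 0.76, 2.38, 3.44, 1.57, 1.57]), None, None]
505 50 0 [array([-0.18,  0.78,  2.43,  2.96,  1.64,  1.56]), None, None]
505 50 0.15 [array([-0.4 ,  0.79,  2.43,  2.6 ,  1.64,  1.53]), None, None]
505 50 0.3 [array([-0.56,  0.77,  2.41,  2.28,  1.6 ,  1.54]), None, None]
505 70 -0.2 [array([0.19, 0.75, 2.36, 3.53, 1.54, 1.56]), array([0.19, 0.38, 2.45, 3.55, 1.29, 1.45]), None]
505 70 0 [array([-0.08,  0.78,  2.42,  3.06,  1.62,  1.57]), None, None]
505 70 0.15 [array([-0.3 ,  0.79,  2.43,  2.69,  1.64,  1.54]), None, None]
505 70 0.3 [array([-0.48,  0.78,  2.41,  2.36,  1.6 ,  1.54]), None, None]
1386 [[451.4 161.9 244.6]
 [473.3 169.7 296.3]
 [502.3 194.9 363.9]]
245 90 452.0 502.0 [473.2 171.6]
260 183 451.0 503.0 [472.5 171.7]
275 195 450.0 502.0 [472.8 171.2]
290 199 451.0 504.0 [473.5 170.5]
305 197 451.0 503.0 [473.8 169.7]
320 215 451.0 504.0 [474.8 169.9]
335 88 459.0 501.0 [478.6 171.5]
350 15 460.0 502.0 [484.5 184.6]
365 115 449.0 496.0 [476.9 183.9]
```

Run:
```python
from g import *
f=lambda q: None if q is None else np.round(q,2)
for x,y in ((490,-240),(500,-260),(520,-220)):
    for yaw in (-.7,-.5,-.35,-.2):
      e=np.array([np.cos(yaw),np.sin(yaw)]); print(x,y,yaw,[f(ctrl.solve_ik([x-9*e[0],y-9*e[1],z],Rhor(1,yaw))) for z in (113,200,280,350)])
```

```text
490 -240 -0.7 [array([-0.51,  0.74,  2.33,  3.33,  1.5 ,  1.56]), array([-0.51,  0.39,  2.41,  3.34,  1.24,  1.5 ]), array([-0.51,  0.06,  2.44,  3.38,  0.94,  1.43]), array([-0.51, -0.2 ,  2.42,  3.45,  0.68,  1.33])]
490 -240 -0.5 [array([-0.76,  0.75,  2.36,  2.88,  1.54,  1.58]), array([-0.76,  0.38,  2.45,  2.87,  1.28,  1.65]), None, None]
490 -240 -0.35 [array([-0.94,  0.75,  2.36,  2.56,  1.54,  1.59]), array([-0.94,  0.38,  2.45,  2.53,  1.31,  1.75]), None, array([-0.94, -0.24,  2.46,  2.3 ,  0.84,  2.21])]
490 -240 -0.2 [array([-1.07,  0.74,  2.32,  2.27,  1.52,  1.63]), array([-1.07,  0.4 ,  2.41,  2.24,  1.36,  1.83]), array([-1.07,  0.06,  2.44,  2.16,  1.18,  2.09]), array([-1.07, -0.19,  2.42,  2.04,  1.04,  2.35])]
500 -260 -0.7 [array([-0.56,  0.74,  2.3 ,  3.29,  1.47,  1.56]), array([-0.56,  0.4 ,  2.38,  3.29,  1.22,  1.52]), array([-0.56,  0.09,  2.41,  3.32,  0.93,  1.46]), array([-0.56, -0.15,  2.39,  3.37,  0.68,  1.39])]
500 -260 -0.5 [array([-0.79,  0.74,  2.33,  2.85,  1.5 ,  1.59]), array([-0.79,  0.39,  2.41,  2.84,  1.25,  1.67]), array([-0.79,  0.06,  
[... 695 characters left out ...]
0.39, -0.12,  2.36,  3.61,  0.73,  1.21])]
520 -220 -0.5 [array([-0.62,  0.74,  2.32,  3.03,  1.49,  1.58]), array([-0.62,  0.4 ,  2.41,  3.02,  1.23,  1.61]), array([-0.62,  0.07,  2.43,  3.  ,  0.93,  1.66]), array([-0.62, -0.19,  2.41,  2.95,  0.67,  1.72])]
520 -220 -0.35 [array([-0.79,  0.74,  2.32,  2.7 ,  1.5 ,  1.6 ]), array([-0.79,  0.39,  2.41,  2.68,  1.27,  1.72]), array([-0.79,  0.06,  2.44,  2.61,  1.  ,  1.88]), array([-0.79, -0.19,  2.42,  2.49,  0.77,  2.07])]
520 -220 -0.2 [array([-0.93,  0.74,  2.3 ,  2.41,  1.49,  1.64]), array([-0.93,  0.4 ,  2.38,  2.38,  1.31,  1.81]), array([-0.93,  0.09,  2.41,  2.3 ,  1.11,  2.04]), array([-0.93, -0.16,  2.39,  2.17,  0.95,  2.28])]
```

Chosen spot is (500,−260): open table that can be reached at all heights. I'll withdraw upward after the release, because the fingers only straddle the cap.

Run:
```python
from g import *
yaw=-.6; e=np.array([np.cos(yaw),np.sin(yaw)]); X=np.array([500,-260])-9*e; R=Rhor(1,yaw)
ctrl.move_ptp([*X,350],R); st("over")
ctrl.move_l([*X,128],vel=170); st("low"); ctrl.hold(.2)
hit=ctrl.move_l([*X,106],vel=20,threshold=4); st("contact %s"%hit)
snap("9")
p=cv2.imread("pics/side9.png")[200:480,200:560]; cv2.imwrite("pics/c9.png",cv2.resize(p,None,fx=2,fy=2))
```

```text
over t 48.9 pos [ 492.8 -254.2  349.9] F [-0.2  0.4 -1.8] w 45.3
low t 50.4 pos [ 492.9 -254.9  128.8] F [ 0.1 -0.3 -1.8] w 44.8
contact True t 51.4 pos [ 492.8 -255.   110.9] F [0.  1.3 2.6] w 45.6
```

View pics/c9.png

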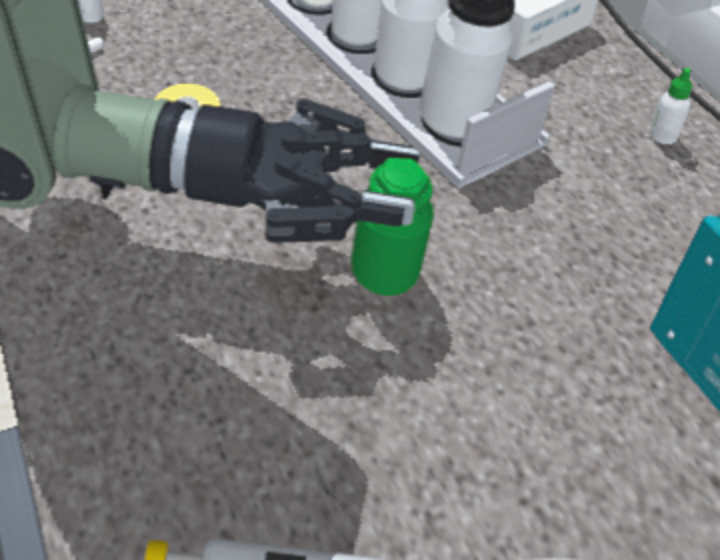

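The green bottle is upright and touching the table at the expected height. I'll release it, rise clear, move the arm away and check everything.

Run:
```python
from g import *
ctrl.gripper_to(84); p=st("released")["eef_pos"]
ctrl.move_l([p[0],p[1],300],vel=100); ctrl.set_joints([-1.3,-0.2,2.3,2.7,.9,1.6]); st("away")
snap("10")
for t in ("top","side"):
    f=np.load(f"pics/{t}10.npz");p,d=f["p"],f["d"]
    for n,b in B.items():
        c=optics.camera_params(t); X=c["R"]@np.array([*D[b[1]],H[n]+6])+c["t"]; u=(c["mtx"]@(X/X[2]))[:2].astype(int); w=15
        r=capmeas(t,p,d,(u[0]-w,u[1]-w,u[0]+w,u[1]+w),n=="red",zmin=H[n]-3)
        print(t,n,u,None if r is None else np.round([*r[:5],*r[5]],1), D[b[1]])
```

```text
released t 52.0 pos [ 492.2 -254.6  109.5] F [-0.3 -0.6  0.4] w 83.6
away t 55.3 pos [ 325.4 -483.7  480.5] F [-0.1 -0.6 -0. ] w 84.1
top large [375 139] [ 172.1  287.   653.5 -122.7   46.6  653.6 -122.9] (655.0, -125.7)
top medium [336 149] [148.9 259.  639.8 -44.4  43.  640.  -43.7] (641.6, -44.8)
top small [297 157] [130.8 192.  626.4  39.4  39.4 627.   38.8] (628.2, 35.8)
top red [260 165] [116.1 230.  612.3 115.7  40.5 611.3 115.3] (615.0, 116.6)
side large [443 189] [ 171.1   96.   660.2 -133.6   41.5  661.4 -137.6] (655.0, -125.7)
side medium [410 179] None (641.6, -44.8)
side small [383 167] None (628.2, 35.8)
side red [359 156] [115.4  65.  619.9 121.9  36.4 620.5 122.7] (615.0, 116.6)
```

View pics/side10.png

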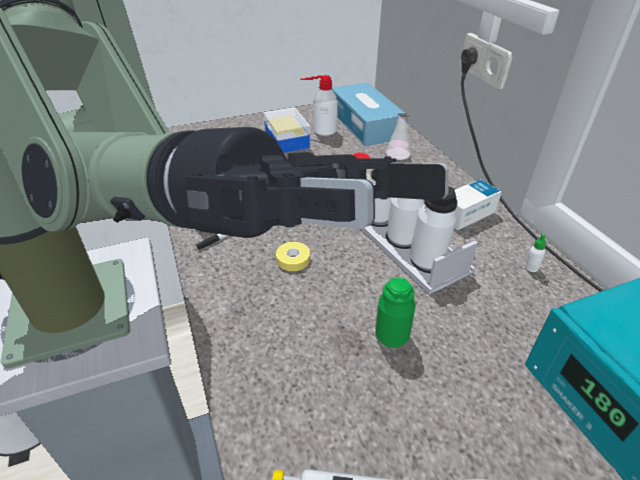

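View pics/top10.png

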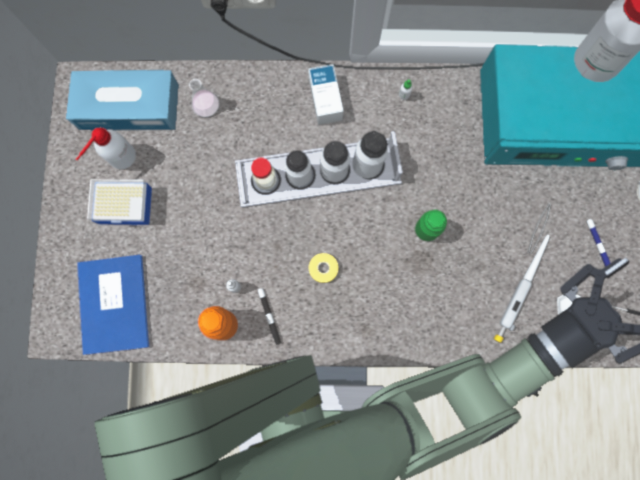

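Top view: red (262,167), small (297,160), medium (336,151) and large (373,143) stand on their discs, with the large one at the tall plate. The green bottle stands at (432,222), and the arm is clear. Handing in.

Run:
```python
from h import *
ctrl.hold(.3); st("end"); ctrl.finish_job()
```

```text
end t 55.7 pos [ 325.4 -484.   481.5] F [-0.  -0.  -0.5] w 83.9
the job is handed in; nothing more can be done
```

The four bottles stand upright in the tray in height order: large next to the tall plate, then medium, small and the red cap next to the low plate. I handed the job in at 55.7 s with the arm clear.

**Last checks:** the final top view puts every cap within about 4 mm of its disc centre, at the height expected. In the final side view the gripper hid most of the tray: it gave no reading for medium or small and poor ones for large and red (off by up to about 9 mm). For large and red, the earlier clear side view agreed within about 2 mm. For medium and small, the side masks ran into neighbouring caps, so those two rest mainly on the top view.

**One fault:** while carrying the small bottle too low, I knocked over the green look-alike. I picked it up and stood it upright, but on free table at about (500, −260), because the orange bottle blocked its original spot near (478, 192).

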